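# Tap check of a load cell

## Task

Run the tap check of the load cell: switch the test box on by pressing the white-marked half of its red rocker fully down, then lightly tap the blue cap on top of the chrome load cell, then press the green button on the test box to log the result. Press gently with the fingertips, pick nothing up, leave the load cell standing where it is and do not disturb the white lid, the copper shims or the black plate; finish clear of everything with the box still switched on.

Things in the scene. Friction and masses are not known exactly. Their poses are not given: they have to be found in the camera images.
- testbox: Grey bench-top test box, fixed to the table, 140 (x) x 200 (y) x 60 mm high with a dark top panel at 61 mm. Origin at the centre of its underside, z up. On its top: the red rocker, centred 50 mm to its +y side, and the green button, 50 mm to its -y side.
- rocker (a joint): Red rocker switch of the test box, a flat paddle 56 mm long (along the box's x) and 26 mm wide (along y) in a low black frame (top at 65 mm). It pivots at its middle about the box's y axis. 0 rad = off: the half with the white bar (the box's +x half) stands up, tilted 0.17 rad; 0.34 rad = fully on: that half is down. It takes 1 to 4 N at the fingertip, most near the end of the stroke if pressed closer to the pivot, and stays where it is left.
- rocker_on_spot (a point): The spot to press on the rocker: on the top face under the white bar, midway across the paddle, 22 mm along it from the pivot and 6 mm short of its end. It moves with the rocker: about 78 mm above the table when off, about 70 mm when fully on. The end of that half stands 79 mm high when off.
- log (a joint): Green push button of the test box, pressed straight down: 0 m = up, 0.006 m = fully down (3 mm down already counts as a press), which takes 6 N. It springs back by itself.
- log_top (a point): Centre of the top face of the green button (28 mm across, in a black housing), about 82 mm above the table when up.
- loadcell: Chrome load cell standing loose on the table, a stepped disc 66 mm across and 30 mm high, 0.4 to 0.65 kg. Origin at the centre of its underside, z up. The blue cap stands on its top at the centre.
- loadcap (a joint): Blue sprung cap of the load cell, 24 mm across, pressed straight down: 0 m = up, 0.007 m = fully down. About 0.5 N starts it, then 1.5 N per mm (5 N is about 3 mm). 1.5 mm already counts as a tap. It springs back by itself.
- loadcap_top (a point): Centre of the top of the blue cap, 45 mm above the table.
- lid: White ABS sensor lid lying loose, 70 x 50 x 15 mm, origin at the centre of its underside. Leave alone.
- shim1: Lowest of three loose copper shim rings in a stack, each 44 mm across with a 16 mm hole, 4 mm thick, origin at the centre of its underside. Leave alone.
- shim2: Middle copper shim, same size. Leave alone.
- shim3: Top copper shim, same size. Leave alone.
- plate: Black steel fixture plate lying loose, 90 x 70 x 12 mm with four holes, origin at the centre of its underside. Leave alone.
Things that resemble listed ones, but are neither listed nor needed, are in the scene too. Of the things that look like the loadcell, the middle-sized one is meant.

How it is judged:
By the outcome, as a careful person would: the job done as asked, in the order asked, and still so for the second after the job is handed in, with the robot touching nothing.
It also fails if it takes over 43 s, if anything falls off the work surface, if the arm or the gripper's body presses on something with over 40 N, if the wrist force passes 120 N, or if a joint passes its speed limit or range.

## Robot

A 6-joint arm with a two-finger parallel gripper is mounted at the origin on the work surface. World frame = base frame: x ahead of the robot, y to its left, z up, the work surface at z = 0. Lengths are in m, angles in rad, forces in N, time in s.
With the tool pointing down it reaches from about 0.25 to 0.85 m from the base axis. Payload 12.5 kg.
Tool frame: the origin (TCP) lies at the very end of the fingers, on their centre line; the grasp point (between the pads) lies 19 mm behind it (robot.tcp_to_grasp is the distance from the TCP to the grasp point, in m); x points along the fingers, z is the direction in which the jaws open and shut, and the axes are right-handed (so a half turn about x gives the same grasp; the last joint's range is limited). The gripper opens to 93 mm and grips with 3 to 60 N. Pads are 15 mm wide; open, the fingers measure 128 mm over their backs; the gripper's body (75 mm by 188 mm) begins 65 mm behind the grasp point.
Start: joints at [-1.331, 0.351, 1.652, -0, 1.139, -0.085], TCP at [0.176, -0.521, 0.219] pointing down, gripper open.
Joint ranges: [-2.75, 2.75], [-0.79, 2.1], [0.01, 2.65], [-1.57, 4.71], [0.07, 3.14], [-2.87, 2.87]. Speed limits (rad/s): [2.22, 2.22, 2.79, 3.14, 3.14, 3.14].

## Interface

Orientations are given as a unit quaternion [x, y, z, w].
In Python, from cell import robot, capture, hand_in gives the robot as it stands.
- The arm moves only by the shell command python3 -m inch 'ROWS' [OPENING] [FORCE]. ROWS is JSON, a list of rows, each an object of numbers: "tx", "ty", "tz": the shift along the tool's x, y, z in cm; "ax", "ay", "az": the turn, a rotation vector about the tool's x, y, z in degrees. In form: [{"tx": .., "ty": .., "tz": .., "ax": .., "ay": .., "az": ..}, ...]. A call has 1 to 20 rows; each row shifts and turns the commanded pose from where the row before left it, along the tool's axes as they then stand; what a row does not reach is not made up. A row lasts 1/10 s, in which the tool goes at most 50 mm and 8.59 degrees, less where a joint would pass 70% of its speed; a pose out of reach is approached as far as the arm can. A call with a gripper value outside its range is refused whole. OPENING is the opening, from -1 (shut) to 1 (fully open), set as the call begins (- or left out, the last holds). The fingers move at their own pace and stop on an object; FORCE is the grip in N (left out, the last holds). Time passes only in rows, so rows that do not move let the fingers close. It gives the time, the measured TCP pose, the force and the opening at its end, in the units of the state.
- robot.get_state(): the state, without advancing time (a new reading comes with each control period).
- capture(name): name is "scene" or "top"; returns a dict with "image" (400x640x3 uint8, blue, green, red), "vfov" (degrees; the focal length in pixels is half the picture's height over the tangent of half this angle, whatever the lens; pixels are square), "cx", "cy" (the principal point, pixels), "k1" (the pictures are not rectified: a ray, as slopes to the right and down, at radius r is drawn at 1 + k1 r^2 times it, then the intrinsics apply), "eye" and "attitude" of the camera in the world. Camera axes: x right, y up, looking along -z (the intrinsics and any distortion apply to the point x, -y, -z); pixel columns grow to the right and rows downward; lengths in m; the calibration is good to about 2 mm. A picture is of the moment at which its call begins. There is no depth.
- hand_in(): hands the job in, once; it reports no verdict.
The state is a dict: "t": time; "joint_positions": joint angles; "joint_velocities": joint speeds; "joint_torque": joint torques, N m; "eef_pos": TCP position; "tcp_rot": TCP orientation; "force": force on the tool from outside, world axes, zero at the start; "ft_torque": the same for the moment, N m; "finger_gap": opening from 0.0 (shut) to 1.0 (fully open).
Only numpy, scipy, OpenCV 4.12 (cv2) and the standard library are available. Lean on these libraries where they do the work, as an engineer would, in place of code of your own. Each camera call takes 0.05 s, during which the arm holds its last target. There are 200 camera calls.

## Working session

There is one attempt and no reset: what is moved stays moved. The work goes in short steps, Python scripts to look and compute and a shell command to move; the robot and the scene stay as the last step left them, time stands still between calls to the robot, and variables do not carry over. Pictures are saved under pics/ and viewed, about 8 in all and at most 12, crops included, and the job is handed in when it is done.

```bash
ls; mkdir -p pics; cat > h.py <<'E'
import numpy as np,cv2
from cell import robot,capture,hand_in
from scipy.spatial.transform import Rotation as R
def rot(a):
    a=np.array(a,float); return a if a.shape==(3,3) else R.from_quat(a).as_matrix()
def ray(c,u,v):
    h=c["image"].shape[0]; f=h/2/np.tan(np.radians(c["vfov"])/2)
    K=np.array([[f,0,c["cx"]],[0,f,c["cy"]],[0,0,1]])
    p=cv2.undistortPoints(np.array([[[u,v]]],float),K,np.array([c["k1"],0,0,0.]))[0,0]
    return rot(c["attitude"])@np.array([p[0],-p[1],-1])
def at(c,u,v,z):
    d=ray(c,u,v);e=np.array(c["eye"]);return e+d*(z-e[2])/d[2]
def proj(c,P):
    h=c["image"].shape[0]; f=h/2/np.tan(np.radians(c["vfov"])/2)
    q=rot(c["attitude"]).T@(np.array(P)-c["eye"]); s=np.array([q[0],-q[1]])/-q[2]
    return s*(1+c["k1"]*(s@s))*f+[c["cx"],c["cy"]]
E
python3 - <<'E'
from h import *
import pickle
for n in("top","scene"):
    c=capture(n);pickle.dump(c,open(n+".pkl","wb"));cv2.imwrite(f"pics/{n}0.png",c["image"])
    print({k:v for k,v in c.items() if k!="image"})
s=robot.get_state();print(s["eef_pos"],s["tcp_rot"],s["t"],s["force"],s["finger_gap"])
print(rot(s["tcp_rot"]).round(3))
E
```

```text
pics
{'vfov': 57.273503427515536, 'cx': 318.8252608953075, 'cy': 206.30781775941463, 'k1': -0.00461947835802256, 'eye': array([ 0.45675821, -0.07741304,  1.00482905]), 'attitude': array([ 0.00773499, -0.01371418, -0.70641772,  0.70762002])}
{'vfov': 56.78237531095039, 'cx': 319.178913420137, 'cy': 200.47299448641994, 'k1': 0.01886858750503753, 'eye': array([1.13611362, 0.03626237, 0.56590149]), 'attitude': array([0.29793081, 0.34673874, 0.68858204, 0.56290696])}
[ 0.17546272 -0.52095566  0.21819073] [ 0.4128242   0.57450875 -0.41236744  0.57399388] 0.1 [1.02300169 0.62100689 0.10345329] 1.0007266192578106
[[-0.     0.948  0.319]
 [ 0.001  0.319 -0.948]
 [-1.     0.    -0.001]]
```

View pics/top0.png

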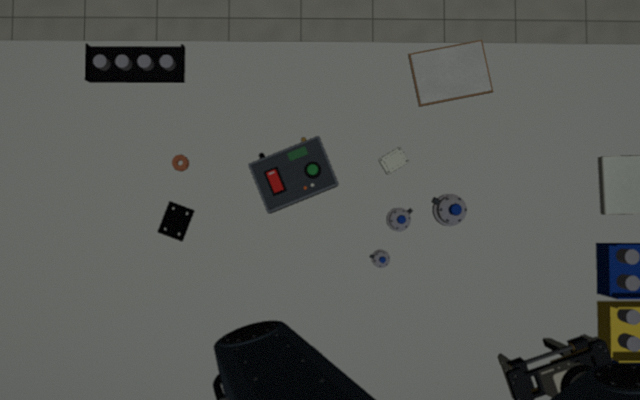

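View pics/scene0.png

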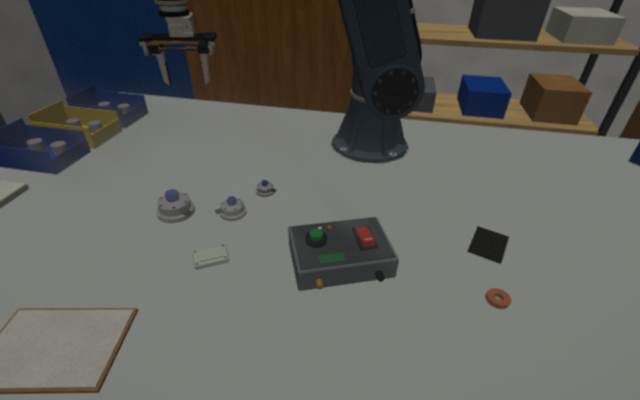

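The top view shows the box with the red rocker at about (275,181) and the green button at (312,170). The three load cell lookalikes are at (450,209) large, (399,219) middle and (381,259) small. I'll zoom in and brighten to find the white bar and get exact centres.

```bash
python3 - <<'E'
from h import *
import pickle
t=pickle.load(open("top.pkl","rb"));s=pickle.load(open("scene.pkl","rb"))
a=cv2.resize(np.clip(t["image"][130:230,245:345]*2.2,0,255).astype('uint8'),None,fx=4,fy=4,interpolation=cv2.INTER_CUBIC)
b=cv2.resize(np.clip(s["image"][210:290,280:400]*2.0,0,255).astype('uint8'),(400,267),interpolation=cv2.INTER_CUBIC)
b=cv2.copyMakeBorder(b,0,133,0,0,cv2.BORDER_CONSTANT)
cv2.imwrite("pics/z.png",np.hstack([a,b]))
def blobs(c,ch):
    im=c["image"].astype(int);o=[k for k in range(3) if k!=ch]
    m=((im[...,ch]>1.6*np.maximum(im[...,o[0]],im[...,o[1]]))&(im[...,ch]>35)).astype('uint8')
    n,l,st,ce=cv2.connectedComponentsWithStats(m)
    return [(ce[i].round(1),st[i,4]) for i in range(1,n) if st[i,4]>12],l
for c,nm in((t,"top"),(s,"scene")):
    for ch,k in((0,"blue"),(1,"green"),(2,"red")):
        print(nm,k,[(p.tolist(),int(a)) for p,a in blobs(c,ch)[0]])
E
```

```text
top blue [([455.3, 209.2], 93), ([401.0, 219.0], 45), ([620.9, 268.0], 930), ([382.1, 259.3], 24), ([628.9, 297.4], 38)]
top green [([312.2, 169.0], 102)]
top red [([179.4, 162.4], 80), ([274.6, 180.8], 256)]
scene blue [([100.7, 41.1], 9415), ([177.0, 65.6], 546), ([483.3, 95.9], 1798), ([28.2, 127.7], 14), ([32.6, 130.3], 14), ([43.4, 129.6], 38), ([12.3, 157.2], 511), ([49.3, 151.1], 52), ([636.5, 155.0], 62)]
scene green [([315.8, 234.2], 119), ([335.6, 257.3], 27)]
scene red [([365.2, 236.3], 253), ([498.7, 297.3], 175)]
```

View pics/z.png

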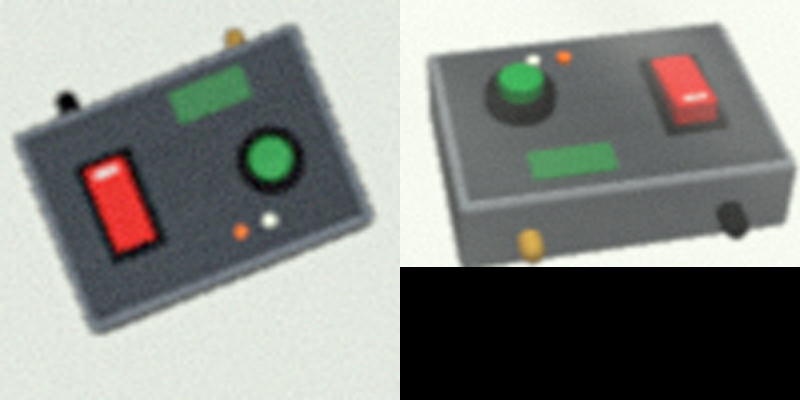

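The white bar is on the far half, at about (271,173) in the top picture, so the rocker is off and box +x points away from the robot. Next I'll work out the targets and cross-check them in the scene view.

```bash
python3 - <<'E'
from h import *
import pickle
t=pickle.load(open("top.pkl","rb"));s=pickle.load(open("scene.pkl","rb"))
Z=lambda x,y:(245+(x-1.5)/4,130+(y-1.5)/4)
cor=np.array([at(t,*Z(*p),.06) for p in((297,25),(373,215),(97,330),(17,135))])
c=cor.mean(0);ex=(cor[0]-cor[1]+cor[3]-cor[2]);yaw=np.arctan2(ex[1],ex[0])
print("box",c.round(4),np.degrees(yaw),[np.linalg.norm(cor[i]-cor[i-1]).round(4) for i in range(4)])
X=np.array([np.cos(yaw),np.sin(yaw),0]);Y=np.array([-X[1],X[0],0])
c[2]=0
btn=at(t,312.2,169.0,.082);bar=at(t,*Z(105,171),.079);rk=at(t,274.6,180.8,.073)
print("btn",btn,"model",c-.05*Y);print("bar",bar);print("rk",rk,"model",c+.05*Y)
v=rk-btn;v[2]=0;print("yaw from rk-btn",np.degrees(np.arctan2(v[1],v[0]))-90,np.linalg.norm(v))
cap=at(t,401,219,.045);print("cap",cap,"scene px",proj(s,cap),"btn scene",proj(s,btn),"seen 315.8 234.2", "rk",proj(s,rk),"seen 365.2 236.3")
print("spot",rk+.022*X)
cc=s["image"][185:225,210:255];cc=np.clip(cv2.resize(cc,None,fx=10,fy=10,interpolation=cv2.INTER_CUBIC)*1.6,0,255).astype('uint8')
p=proj(s,cap);q=tuple(int(x) for x in ((p-[210,185])*10+5));cv2.drawMarker(cc,q,(0,0,255),0,30,1)
dd=t["image"][200:240,380:425];dd=np.clip(cv2.resize(dd,None,fx=8,fy=8,interpolation=cv2.INTER_CUBIC)*2,0,255).astype('uint8');cv2.drawMarker(dd,(172,156),(0,0,255),0,30,1)
dd=cv2.copyMakeBorder(dd,0,80,0,0,cv2.BORDER_CONSTANT)
cv2.imwrite("pics/cap.png",np.hstack([cc,dd][:2]) if cc.shape[0]==dd.shape[0] else cc)
E
```

```text
box [ 0.5699 -0.0202  0.06  ] 22.186927976177433 [np.float64(0.1948), np.float64(0.133), np.float64(0.1929), np.float64(0.1365)]
btn [ 0.5791081  -0.06829551  0.082     ] model [ 0.58880261 -0.06648554  0.        ]
bar [0.57064877 0.03640575 0.079     ]
rk [0.5498688  0.02753801 0.073     ] model [0.55103966 0.02611014 0.        ]
yaw from rk-btn 16.967215765459216 0.10019481908740271
cap [ 0.45295673 -0.30125426  0.045     ] scene px [231.40139219 197.39787051] btn scene [315.60404348 232.12722655] seen 315.8 234.2 rk [364.26510714 232.85091813] seen 365.2 236.3
spot [0.57023984 0.03584586 0.073     ]
```

View pics/cap.png

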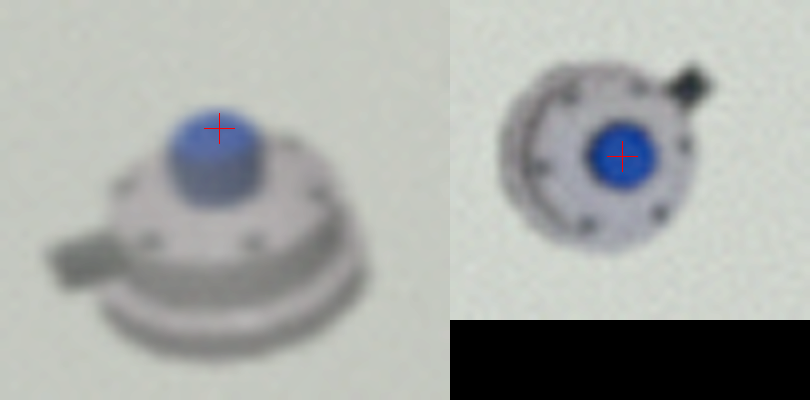

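```bash
python3 -m inch '[{"ax":-3.4},{"ty":3.6,"tz":-2.3,"tx":0.5},{"ty":3.6,"tz":-2.3,"tx":0.5},{"ty":3.6,"tz":-2.3,"tx":0.5},{"ty":3.6,"tz":-2.3,"tx":0.5},{"ty":3.6,"tz":-2.3,"tx":0.5},{"ty":3.6,"tz":-2.3,"tx":0.5},{"ty":3.6,"tz":-2.3,"tx":0.5},{"ty":3.6,"tz":-2.3,"tx":0.5},{"ty":3.6,"tz":-2.3,"tx":0.5},{"ty":3.6,"tz":-2.3,"tx":0.5},{"ty":3.6,"tz":-2.3,"tx":0.5},{"ty":3.6,"tz":-2.3,"tx":0.5},{"ty":3.6,"tz":-2.3,"tx":0.5},{"ty":3.6,"tz":-2.3,"tx":0.5},{"ty":3.6,"tz":-2.3,"tx":0.5},{"ty":3.6,"tz":-2.3,"tx":0.5},{},{}]' -1 20
cat > go.py <<'E'
from h import *
import sys
s=robot.get_state();g=np.array([float(v) for v in sys.argv[1:4]])
M=rot(s["tcp_rot"]);print("t",s["t"],"pos",s["eef_pos"].round(4),"F",np.round(s["force"],2),"gap",s["finger_gap"])
print("tool cm",(M.T@(g-s["eef_pos"])*100).round(2),"M",M.round(3).tolist())
E
python3 go.py .572 .0365 .085
python3 - <<'E'
from h import *
c=capture("scene");cv2.imwrite("pics/s1.png",np.clip(cv2.resize(c["image"][120:300,260:460],None,fx=3,fy=3,interpolation=cv2.INTER_CUBIC)*1.7,0,255))
E
```

```text
t 0.1 pos [ 0.1755 -0.521   0.2182] F [1.02 0.62 0.1 ] gap 1.0007266192578106
tool cm [ 13.36  55.37 -40.17] M [[-0.0, 0.948, 0.319], [0.001, 0.319, -0.948], [-1.0, 0.0, -0.001]]validation failed for argument at $[0]...
[ WARN:0@1.565] global loadsave.cpp:1063 imwrite_ Unsupported depth image for selected encoder is fallbacked to CV_8U.
```

View pics/s1.png

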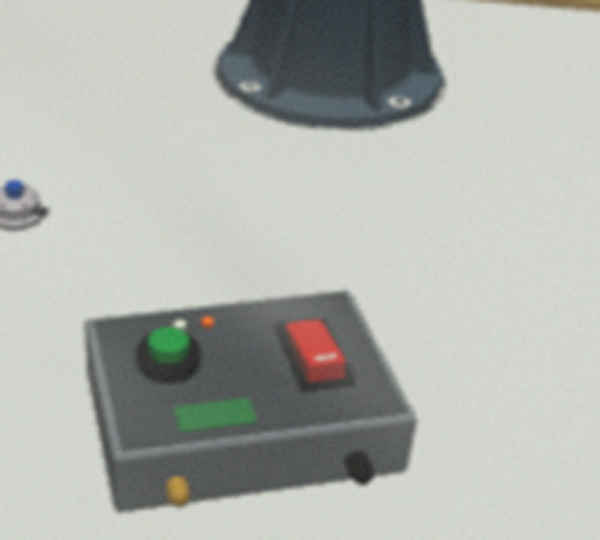

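The call was refused and the arm hasn't moved; the view shows the box with the rocker still off. The rows probably need all six fields.

```bash
python3 -m inch '[{"tx":0,"ty":0,"tz":0,"ax":-3.4,"ay":0,"az":0},{"tx":0.5,"ty":3.6,"tz":-2.3,"ax":0,"ay":0,"az":0},{"tx":0.5,"ty":3.6,"tz":-2.3,"ax":0,"ay":0,"az":0},{"tx":0.5,"ty":3.6,"tz":-2.3,"ax":0,"ay":0,"az":0},{"tx":0.5,"ty":3.6,"tz":-2.3,"ax":0,"ay":0,"az":0},{"tx":0.5,"ty":3.6,"tz":-2.3,"ax":0,"ay":0,"az":0},{"tx":0.5,"ty":3.6,"tz":-2.3,"ax":0,"ay":0,"az":0},{"tx":0.5,"ty":3.6,"tz":-2.3,"ax":0,"ay":0,"az":0},{"tx":0.5,"ty":3.6,"tz":-2.3,"ax":0,"ay":0,"az":0},{"tx":0.5,"ty":3.6,"tz":-2.3,"ax":0,"ay":0,"az":0},{"tx":0.5,"ty":3.6,"tz":-2.3,"ax":0,"ay":0,"az":0},{"tx":0.5,"ty":3.6,"tz":-2.3,"ax":0,"ay":0,"az":0},{"tx":0.5,"ty":3.6,"tz":-2.3,"ax":0,"ay":0,"az":0},{"tx":0.5,"ty":3.6,"tz":-2.3,"ax":0,"ay":0,"az":0},{"tx":0.5,"ty":3.6,"tz":-2.3,"ax":0,"ay":0,"az":0},{"tx":0.5,"ty":3.6,"tz":-2.3,"ax":0,"ay":0,"az":0},{"tx":0.5,"ty":3.6,"tz":-2.3,"ax":0,"ay":0,"az":0},{"tx":0,"ty":0,"tz":0,"ax":0,"ay":0,"az":0},{"tx":0,"ty":0,"tz":0,"ax":0,"ay":0,"az":0}]' -1 20
python3 go.py .572 .0365 .085
```

```text
t: 2.05
eef_pos: [0.5713, 0.0362, 0.138]
tcp_rot: [0.395, 0.587, -0.395, 0.586]
force: [0.3, -0.7, 0.2]
finger_gap: 0.005
t 2.05 pos [0.5713 0.0362 0.138 ] F [ 0.3  -0.65  0.22] gap 0.004926881258572345
tool cm [5.3  0.08 0.  ] M [[-0.001, 0.927, 0.376], [-0.0, 0.376, -0.927], [-1.0, -0.001, -0.0]]
```

```bash
python3 -m inch '[{"tx":1.5,"ty":0.08,"tz":0,"ax":0,"ay":0,"az":0},{"tx":1.5,"ty":0,"tz":0,"ax":0,"ay":0,"az":0},{"tx":1.5,"ty":0,"tz":0,"ax":0,"ay":0,"az":0},{"tx":0.8,"ty":0,"tz":0,"ax":0,"ay":0,"az":0},{"tx":0,"ty":0,"tz":0,"ax":0,"ay":0,"az":0},{"tx":0,"ty":0,"tz":0,"ax":0,"ay":0,"az":0}]'
python3 - <<'E'
from h import *
a=[]
for n,(y,x) in(("top",(125,245)),("scene",(180,300))):
    c=capture(n);a.append(np.clip(cv2.resize(c["image"][y:y+100,x:x+100],None,fx=4,fy=4,interpolation=cv2.INTER_CUBIC)*1.8,0,255).astype('uint8'))
cv2.imwrite("pics/s2.png",np.hstack(a))
E
```

```text
t: 2.65
eef_pos: [0.5725, 0.0359, 0.0858]
tcp_rot: [0.396, 0.586, -0.395, 0.586]
force: [0.0, 1.1, 0.4]
finger_gap: 0.002
```

View pics/s2.png

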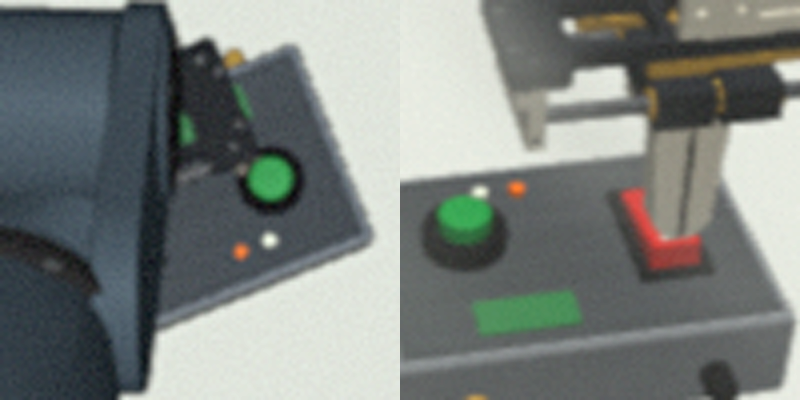

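The tip hangs over the white half in the scene half of the crop, at about (688,228), but it looks a little to the +y side. I'll check this numerically.

```bash
python3 - <<'E'
from h import *
import pickle
s=pickle.load(open("scene.pkl","rb"))
f=lambda P:((proj(s,P)-[300,180])*4+[400,0]).round(0)
print("tcp",f([.5725,.0359,.0858]))
y=np.radians(22.2);X=np.array([np.cos(y),np.sin(y),0]);Y=np.array([-X[1],X[0],0])
rk=np.array([.5499,.0275,0])
for sgn in(-1,1):
  for d,z in((-.028,.069),(.028,.079)): print(sgn,d,f(rk+d*X+sgn*.013*Y+[0,0,z]))
im=s["image"].astype(int);m=(im[...,2]>1.6*im[...,1])&(im[...,2]>50)
for v in range(226,250,3):
    u=np.where(m[v,340:400])[0]+340
    if len(u):print(v,(u.min()-300)*4+400,(u.max()-300)*4+400,(v-180)*4)
E
```

```text
tcp [672. 223.]
-1 -0.028 [617. 186.]
-1 0.028 [649. 242.]
1 -0.028 [664. 180.]
1 0.028 [700. 236.]
229 624 672 196
232 628 680 208
235 632 688 220
238 640 692 232
241 644 696 244
244 648 696 256
```

```bash
python3 -m inch '[{"tx":0.4,"ty":0,"tz":0.15,"ax":0,"ay":0,"az":0},{"tx":0.3,"ty":0,"tz":0,"ax":0,"ay":0,"az":0},{"tx":0.2,"ty":0,"tz":0,"ax":0,"ay":0,"az":0},{"tx":0.2,"ty":0,"tz":0,"ax":0,"ay":0,"az":0},{"tx":0.1,"ty":0,"tz":0,"ax":0,"ay":0,"az":0},{"tx":0.1,"ty":0,"tz":0,"ax":0,"ay":0,"az":0},{"tx":0,"ty":0,"tz":0,"ax":0,"ay":0,"az":0}]'
python3 -m inch '[{"tx":0.1,"ty":0,"tz":0,"ax":0,"ay":0,"az":0},{"tx":0,"ty":0,"tz":0,"ax":0,"ay":0,"az":0}]'
```

```text
t: 3.45
eef_pos: [0.5731, 0.0347, 0.0727]
tcp_rot: [0.395, 0.586, -0.395, 0.586]
force: [1.5, 0.9, 1.6]
finger_gap: 0.007
t: 3.65
eef_pos: [0.5731, 0.0348, 0.0717]
tcp_rot: [0.395, 0.586, -0.395, 0.586]
force: [1.6, 0.3, 2.2]
finger_gap: 0.004
```

```bash
for i in 1; do python3 -m inch '[{"tx":0.1,"ty":0,"tz":0,"ax":0,"ay":0,"az":0},{"tx":0,"ty":0,"tz":0,"ax":0,"ay":0,"az":0}]'; python3 -m inch '[{"tx":0.1,"ty":0,"tz":0,"ax":0,"ay":0,"az":0},{"tx":0,"ty":0,"tz":0,"ax":0,"ay":0,"az":0}]' ; done
```

```text
t: 3.85
eef_pos: [0.5733, 0.0348, 0.0713]
tcp_rot: [0.395, 0.586, -0.395, 0.586]
force: [0.2, 0.9, 9.3]
finger_gap: 0.009
t: 4.05
eef_pos: [0.5734, 0.0348, 0.0711]
tcp_rot: [0.396, 0.586, -0.395, 0.587]
force: [-3.1, 0.6, 17.8]
finger_gap: 0.004
```

The stop was reached with the force rising to 18 N at z = 0.071, as expected for fully on. Now I'll lift, check the rocker and move over the cap.

```bash
python3 -m inch '[{"tx":-1,"ty":0,"tz":0,"ax":0,"ay":0,"az":0},{"tx":-2,"ty":0,"tz":0,"ax":0,"ay":0,"az":0},{"tx":-2.5,"ty":0,"tz":0,"ax":0,"ay":0,"az":0},{"tx":-1,"ty":-2.38,"tz":2.66,"ax":0,"ay":0,"az":0},{"tx":0,"ty":-2.38,"tz":2.66,"ax":0,"ay":0,"az":0},{"tx":0,"ty":-2.38,"tz":2.66,"ax":0,"ay":0,"az":0},{"tx":0,"ty":-2.38,"tz":2.66,"ax":0,"ay":0,"az":0},{"tx":0,"ty":-2.38,"tz":2.66,"ax":0,"ay":0,"az":0},{"tx":0,"ty":-2.38,"tz":2.66,"ax":0,"ay":0,"az":0},{"tx":0,"ty":-2.38,"tz":2.66,"ax":0,"ay":0,"az":0},{"tx":0,"ty":-2.38,"tz":2.66,"ax":0,"ay":0,"az":0},{"tx":0,"ty":-2.38,"tz":2.66,"ax":0,"ay":0,"az":0},{"tx":0,"ty":-2.38,"tz":2.66,"ax":0,"ay":0,"az":0},{"tx":0,"ty":0,"tz":0,"ax":0,"ay":0,"az":0},{"tx":0,"ty":0,"tz":0,"ax":0,"ay":0,"az":0}]'
python3 go.py .453 -.301 .055
python3 - <<'E'
from h import *
c=capture("scene")
cv2.imwrite("pics/s3.png",np.clip(cv2.resize(c["image"][110:290,200:400],None,fx=3,fy=3,interpolation=cv2.INTER_CUBIC)*1.8,0,255).astype('uint8'))
E
```

```text
t: 5.55
eef_pos: [0.4513, -0.3012, 0.1344]
tcp_rot: [0.396, 0.586, -0.396, 0.586]
force: [-0.9, -0.2, -0.2]
finger_gap: 0.006
t 5.55 pos [ 0.4513 -0.3012  0.1344] F [-0.91 -0.18 -0.19] gap 0.005720335921487862
tool cm [7.94 0.17 0.06] M [[-0.001, 0.928, 0.373], [0.001, 0.373, -0.928], [-1.0, -0.001, -0.001]]
```

View pics/s3.png

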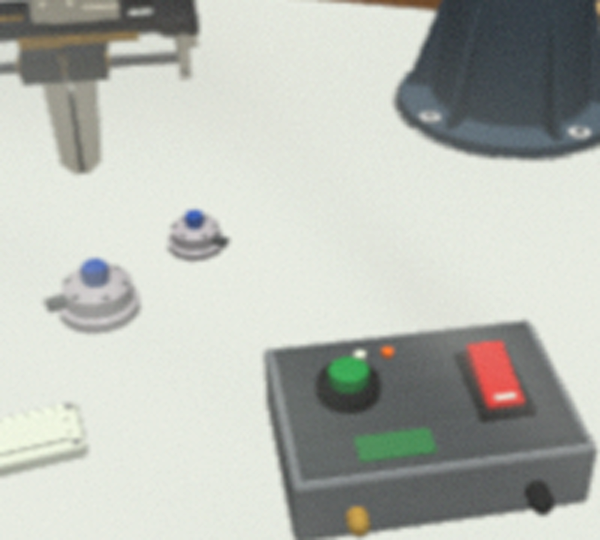

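The rocker's white end is now flush and down, at about (505,398), so it is on, and the gripper is above the cap. Descending to the cap.

```bash
python3 -m inch '[{"tx":2,"ty":0.15,"tz":0.05,"ax":0,"ay":0,"az":0},{"tx":2,"ty":0,"tz":0,"ax":0,"ay":0,"az":0},{"tx":2,"ty":0,"tz":0,"ax":0,"ay":0,"az":0},{"tx":1.2,"ty":0,"tz":0,"ax":0,"ay":0,"az":0},{"tx":0.7,"ty":0,"tz":0,"ax":0,"ay":0,"az":0},{"tx":0,"ty":0,"tz":0,"ax":0,"ay":0,"az":0},{"tx":0,"ty":0,"tz":0,"ax":0,"ay":0,"az":0}]'
python3 - <<'E'
from h import *
c=capture("scene")
cv2.imwrite("pics/s4.png",np.clip(cv2.resize(c["image"][150:230,190:290],None,fx=5,fy=5,interpolation=cv2.INTER_CUBIC)*1.8,0,255).astype('uint8'))
E
```

```text
t: 6.3
eef_pos: [0.4539, -0.301, 0.0562]
tcp_rot: [0.395, 0.586, -0.395, 0.587]
force: [-0.6, -0.5, 0.2]
finger_gap: 0.006
```

View pics/s4.png

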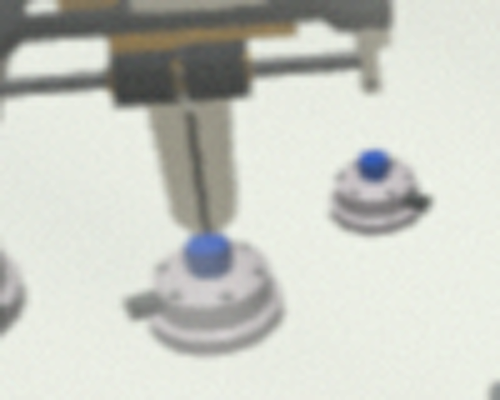

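The tip at (207,232) is centred over the cap at (208,242), about 11 mm above it. Tapping now.

```bash
python3 -m inch '[{"tx":0.5,"ty":0,"tz":0,"ax":0,"ay":0,"az":0},{"tx":0.4,"ty":0,"tz":0,"ax":0,"ay":0,"az":0},{"tx":0.2,"ty":0,"tz":0,"ax":0,"ay":0,"az":0},{"tx":0.1,"ty":0,"tz":0,"ax":0,"ay":0,"az":0},{"tx":0,"ty":0,"tz":0,"ax":0,"ay":0,"az":0}]'
python3 -m inch '[{"tx":0.1,"ty":0,"tz":0,"ax":0,"ay":0,"az":0},{"tx":0,"ty":0,"tz":0,"ax":0,"ay":0,"az":0}]'
```

```text
t: 6.85
eef_pos: [0.4535, -0.301, 0.0436]
tcp_rot: [0.395, 0.586, -0.395, 0.586]
force: [-1.5, 0.6, 3.2]
finger_gap: 0.003
t: 7.05
eef_pos: [0.4535, -0.301, 0.0427]
tcp_rot: [0.395, 0.586, -0.395, 0.586]
force: [-1.2, 0.5, 4.3]
finger_gap: 0.005
```

```bash
python3 -m inch '[{"tx":0.05,"ty":0,"tz":0,"ax":0,"ay":0,"az":0},{"tx":0,"ty":0,"tz":0,"ax":0,"ay":0,"az":0}]'
python3 -m inch '[{"tx":-0.5,"ty":0,"tz":0,"ax":0,"ay":0,"az":0},{"tx":-2,"ty":0,"tz":0,"ax":0,"ay":0,"az":0},{"tx":-3,"ty":0,"tz":0,"ax":0,"ay":0,"az":0},{"tx":-3,"ty":0,"tz":0,"ax":0,"ay":0,"az":0},{"tx":0,"ty":2.9,"tz":-2.42,"ax":0,"ay":0,"az":0},{"tx":0,"ty":2.9,"tz":-2.42,"ax":0,"ay":0,"az":0},{"tx":0,"ty":2.9,"tz":-2.42,"ax":0,"ay":0,"az":0},{"tx":0,"ty":2.9,"tz":-2.42,"ax":0,"ay":0,"az":0},{"tx":0,"ty":2.9,"tz":-2.42,"ax":0,"ay":0,"az":0},{"tx":0,"ty":2.9,"tz":-2.42,"ax":0,"ay":0,"az":0},{"tx":0,"ty":2.9,"tz":-2.42,"ax":0,"ay":0,"az":0},{"tx":0,"ty":0,"tz":0,"ax":0,"ay":0,"az":0},{"tx":0,"ty":0,"tz":0,"ax":0,"ay":0,"az":0}]'
python3 go.py .579 -.068 .09
```

```text
t: 7.25
eef_pos: [0.4535, -0.301, 0.0422]
tcp_rot: [0.395, 0.586, -0.395, 0.586]
force: [-1.4, 1.1, 4.2]
finger_gap: 0.003
t: 8.55
eef_pos: [0.5783, -0.0674, 0.127]
tcp_rot: [0.395, 0.587, -0.395, 0.586]
force: [0.2, -0.7, 0.0]
finger_gap: 0.006
t 8.55 pos [ 0.5783 -0.0674  0.127 ] F [ 0.22 -0.73  0.  ] gap 0.006417496198987269
tool cm [3.7  0.05 0.09] M [[-0.0, 0.927, 0.376], [-0.0, 0.376, -0.927], [-1.0, -0.0, -0.0]]
```

```bash
python3 -m inch '[{"tx":1.8,"ty":0.05,"tz":0.09,"ax":0,"ay":0,"az":0},{"tx":1.5,"ty":0,"tz":0,"ax":0,"ay":0,"az":0},{"tx":0.8,"ty":0,"tz":0,"ax":0,"ay":0,"az":0},{"tx":0.3,"ty":0,"tz":0,"ax":0,"ay":0,"az":0},{"tx":0.2,"ty":0,"tz":0,"ax":0,"ay":0,"az":0},{"tx":0,"ty":0,"tz":0,"ax":0,"ay":0,"az":0}]'
python3 -m inch '[{"tx":0.1,"ty":0,"tz":0,"ax":0,"ay":0,"az":0},{"tx":0,"ty":0,"tz":0,"ax":0,"ay":0,"az":0}]'
python3 -m inch '[{"tx":0.1,"ty":0,"tz":0,"ax":0,"ay":0,"az":0},{"tx":0,"ty":0,"tz":0,"ax":0,"ay":0,"az":0}]'
```

```text
t: 9.15
eef_pos: [0.5791, -0.0688, 0.0814]
tcp_rot: [0.395, 0.586, -0.395, 0.586]
force: [-1.5, -1.5, 3.6]
finger_gap: 0.01
t: 9.35
eef_pos: [0.5793, -0.0687, 0.0806]
tcp_rot: [0.395, 0.586, -0.395, 0.587]
force: [-2.3, -1.0, 3.4]
finger_gap: 0.003
t: 9.55
eef_pos: [0.5793, -0.0686, 0.0794]
tcp_rot: [0.395, 0.586, -0.395, 0.587]
force: [-2.3, -2.6, 5.0]
finger_gap: 0.004
```

```bash
python3 -m inch '[{"tx":0.1,"ty":0,"tz":0,"ax":0,"ay":0,"az":0},{"tx":0.1,"ty":0,"tz":0,"ax":0,"ay":0,"az":0},{"tx":0,"ty":0,"tz":0,"ax":0,"ay":0,"az":0}]'
python3 -m inch '[{"tx":0.1,"ty":0,"tz":0,"ax":0,"ay":0,"az":0},{"tx":0,"ty":0,"tz":0,"ax":0,"ay":0,"az":0}]'
```

```text
t: 9.85
eef_pos: [0.5793, -0.0686, 0.0773]
tcp_rot: [0.395, 0.586, -0.395, 0.586]
force: [-1.2, -3.0, 5.9]
finger_gap: 0.001
t: 10.05
eef_pos: [0.5794, -0.0686, 0.0772]
tcp_rot: [0.395, 0.586, -0.395, 0.587]
force: [-4.3, -2.5, 15.2]
finger_gap: 0.006
```

The button bottomed out at z = 0.077, about 5 mm of travel, with the force rising from 6 to 15 N. Retracting and checking.

```bash
python3 -m inch '[{"tx":-0.7,"ty":0,"tz":0,"ax":0,"ay":0,"az":0},{"tx":-2.5,"ty":0,"tz":0,"ax":0,"ay":0,"az":0},{"tx":-4,"ty":0,"tz":0,"ax":0,"ay":0,"az":0},{"tx":-4,"ty":0,"tz":0,"ax":0,"ay":0,"az":0},{"tx":-3,"ty":-3,"tz":2.5,"ax":0,"ay":0,"az":0},{"tx":0,"ty":-3,"tz":2.5,"ax":0,"ay":0,"az":0},{"tx":0,"ty":-3,"tz":2.5,"ax":0,"ay":0,"az":0},{"tx":0,"ty":-3,"tz":2.5,"ax":0,"ay":0,"az":0},{"tx":0,"ty":-3,"tz":2.5,"ax":0,"ay":0,"az":0},{"tx":0,"ty":-3,"tz":2.5,"ax":0,"ay":0,"az":0},{"tx":0,"ty":-3,"tz":2.5,"ax":0,"ay":0,"az":0},{"tx":0,"ty":-3,"tz":2.5,"ax":0,"ay":0,"az":0},{"tx":0,"ty":-3,"tz":2.5,"ax":0,"ay":0,"az":0},{"tx":0,"ty":-3,"tz":2.5,"ax":0,"ay":0,"az":0},{"tx":0,"ty":-2,"tz":3,"ax":0,"ay":0,"az":0},{"tx":0,"ty":0,"tz":0,"ax":0,"ay":0,"az":0},{"tx":0,"ty":0,"tz":0,"ax":0,"ay":0,"az":0},{"tx":0,"ty":0,"tz":0,"ax":0,"ay":0,"az":0}]'
python3 - <<'E'
from h import *
import pickle
o=[]
for n in("top","scene"):
    c=capture(n);b=pickle.load(open(n+".pkl","rb"));o.append(c["image"])
    d=cv2.absdiff(cv2.GaussianBlur(c["image"],(3,3),0),cv2.GaussianBlur(b["image"],(3,3),0)).max(2)
    nn,l,st,_=cv2.connectedComponentsWithStats((d>25).astype('uint8'))
    print(n,[st[i].tolist() for i in range(1,nn) if st[i,4]>4])
a=cv2.resize(o[0][100:300,100:500],(800,400));b=cv2.resize(o[1][180:300,180:400],(366,200),interpolation=cv2.INTER_CUBIC)
b=cv2.copyMakeBorder(b,0,0,0,434,cv2.BORDER_CONSTANT)
cv2.imwrite("pics/end.png",np.clip(np.vstack([a,b])*1.8,0,255).astype('uint8'))
E
```

```text
t: 11.85
eef_pos: [0.3877, -0.447, 0.2178]
tcp_rot: [0.395, 0.587, -0.395, 0.586]
force: [0.6, 0.8, -0.1]
finger_gap: 0.003
top [[406, 213, 234, 187, 23033], [626, 275, 14, 19, 196], [634, 293, 6, 4, 18], [237, 320, 139, 80, 2089], [583, 338, 14, 11, 78], [569, 341, 5, 4, 17], [178, 342, 42, 58, 1662], [524, 349, 54, 26, 422], [508, 359, 15, 7, 54], [506, 367, 14, 33, 109], [610, 367, 30, 33, 819], [541, 369, 13, 5, 31], [529, 375, 15, 25, 124], [531, 376, 6, 12, 38], [513, 379, 5, 2, 6], [220, 384, 5, 9, 25], [526, 387, 3, 6, 9], [522, 395, 4, 2, 5], [535, 395, 16, 5, 63]]
scene [[127, 0, 5, 3, 11], [147, 0, 6, 2, 8], [130, 0, 86, 53, 1536], [338, 0, 20, 40, 499], [410, 0, 42, 112, 2830], [361, 22, 5, 10, 39], [112, 35, 96, 62, 2362], [209, 42, 6, 13, 58], [343, 46, 10, 30, 190], [199, 66, 4, 12, 27], [206, 71, 3, 12, 29], [140, 75, 5, 1, 5], [163, 96, 18, 20, 255], [365, 99, 23, 5, 101], [398, 110, 10, 7, 54], [409, 110, 22, 8, 129], [356, 223, 13, 6, 44], [366, 238, 6, 2, 10], [361, 240, 13, 5, 38]]
```

View pics/end.png

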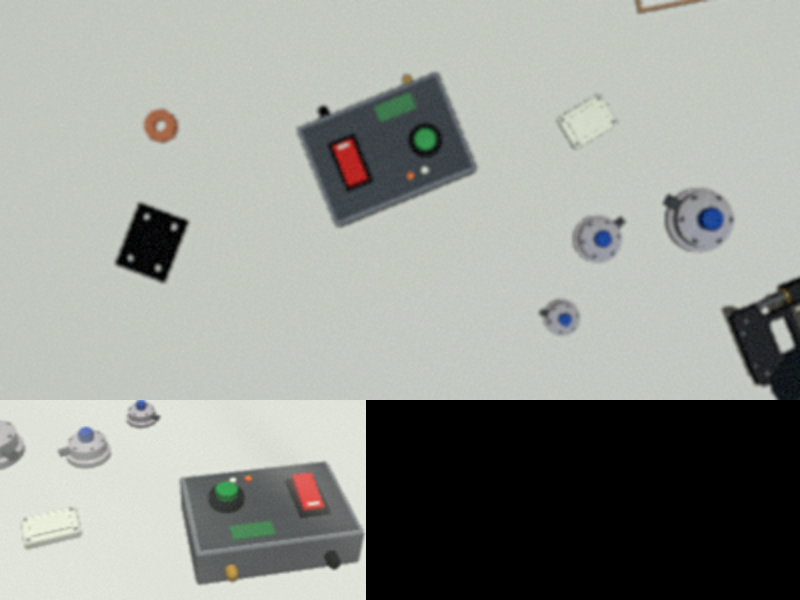

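The final pictures show the rocker on, the green button and blue cap back up, and the load cell, lid, shims and plate unmoved. Besides the arm, the only differences are at the rocker. The gripper is clear.

```bash
python3 -c "
from cell import hand_in
print(hand_in())"
```

```text
the job is handed in; nothing more can be done
None
```

The tap check is done and handed in at about 12 s of robot time, under the 43 s limit. I used the closed fingertips, in the order asked:

1. **Rocker:** I pressed the white-marked half down to its stop. The force rose to about 18 N there, more than the 1 to 4 N needed to move it.
2. **Blue cap:** I tapped the middle-sized load cell's cap by about 2.8 mm at about 4 N. The 2.8 mm is taken from the tip height against the cap's nominal 45 mm.
3. **Green button:** I pressed it about 5 mm until it stopped, with the force going from 6 to 15 N. That is past the 3 mm that counts but short of the nominal 6 mm. I didn't check whether the button or its housing stopped the finger.

**Last checks:** the final pictures show the rocker still on and the cap and button back up. Apart from the arm, only the rocker differs from the first pictures. The load cell, lid, shims and plate have not visibly moved. The gripper is clear at 0.22 m height, with the wrist force near zero.

**Failures and disagreements:**
- My first move call was refused because its rows lacked some fields; nothing moved.
- The line from rocker to button gave a box angle of 17°, but the box edges gave 22°. I aligned to the edges and took the rocker and button positions directly from the image.

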